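Free the slide carrier from under the tube rack and lock it in the loading cradle

TASK

Draw the slide carrier out level from under the loaded tube rack by its orange grip, without touching, tipping or shifting the rack, which must stay standing in its dock. Then lay the carrier gently (not dropped) flat in the pocket of the grey loading cradle, grip at the yellow end (with the red keeper bar swung aside first if it is in the way), and swing the keeper bar over it until it is fully shut in its detent; let go and leave the bottle, dish, timer and jar where they stand.

Things in the scene. Friction and masses are not known exactly. Their poses are not given: they have to be found in the camera images.
- carrier_centre (a point): Centre of the slide carrier: blue plate 135 (x) x 50 (y) x 6 mm, 120 g, flat on the bench; point half-way up. Grip fin on it at x = -48.5 mm; glass slide in the other end. At the start its +x 80 mm lies in the dock's channel and the rack rests on it; the grip end sticks out on the dock's -x side. Draw it along the dock's -x: 80 mm to clear the rack's foot, 98 mm its deck.
- carrier_grip (a point): On the carrier's orange fin (24 mm long in x, 12 mm thick in y, rising 40 mm above the plate): its middle plane, 30 mm above the plate's underside, 16 mm below the fin's top. Axes as carrier_centre. At first 36 mm in front of the rack's foot but 18 mm in front of its overhanging deck: the gripper must lean back to the dock's -x, fingers pointing under the deck.
- carrier: The slide carrier as a whole; origin at the centre of the plate's underside.
- rack: Teal rack of blue-capped tubes (about 0.5 kg), loose, standing on the carrier. Foot 80 (x) x 140 (y) mm; a deck 116 x 140 mm at 56 to 64 mm above the foot overhangs 18 mm front and back; tubes to 106 mm. Origin at the centre of the foot's underside. When the carrier leaves it settles 2.5 mm on to the dock's runners.
- rack_foot (a point): Centre of the underside of the tube rack's foot.
- dock: Fixed low aluminium frame: two runners 3.5 mm high either side of a 58 mm wide channel along x (bare bench between), with 16 mm high stops round the rack's foot (3 to 5 mm of play) at the back, sides and front corners. Channel open to -x. Origin on the bench under the rack's middle; x along the channel, z up.
- cradle: Fixed grey loading cradle, 155 x 68 mm base, low-walled pocket for the carrier. Its origin is on the bench, 80 mm to +x of the pocket's centre. Its -x end wall is yellow.
- pocket (a point): Centre of the cradle's pocket, on its floor, 4 mm above the bench. Axes: x from the yellow end (-x) to the grey end. Pocket inside 143 (x) x 58 (y) mm, walls 6 mm high (level with the top of the seated carrier). The carrier lies in it with its axes along these, its grip at -x.
- keeper_hinge (a point): Vertical pivot of the keeper bar, 42 mm to +y of the pocket's centre, 18 mm above the bench at the bar's underside.
- keeper (a joint): Angle of the red keeper bar, rad: 0 = fully shut (over the pocket, pointing to the cradle's -y; end stop), growing counter-clockwise from above to 1.9. At 1.57 it points to the cradle's +x; above 1.55 the pocket is free. Bar 12 mm wide, 8 thick, 8 mm above the seated carrier; turns lightly, stays where left. At about 0.1 a sprung ball resists: push past with some 3 N and it clicks home.
- keeper_knob (a point): Point on the black upright knob at the bar's free end, 84 mm from the pivot, 51 mm above the bench. Knob 14 mm in diameter, standing from 26 to 64 mm above the bench (on top of the bar); can be gripped from above, or pushed.
- bottle: Glass bottle with blue cap, 60 mm in diameter, 150 mm high, upright; origin under its centre. Bystander.
- dish: Clear culture dish, 88 mm in diameter, 28 mm high; origin under its centre. Bystander.
- timer: White bench timer 50 x 75 x 24 mm; origin under its centre. Bystander.
- jar: Amber jar with white cap, 52 mm in diameter, 85 mm high; origin under its centre. Bystander.
Not all that is in view belongs to the job. What is meant by the rack is not purple, and is the smaller of those in its own colour.

How it is judged (in metres and radians):
On the way, in this order (a step that is already met when the one before it is completed fails the run):
1. the carrier is drawn clear of the rack, which still stands in its dock (x of carrier_centre in the frame of dock below -0.107 m and x of rack_foot in the frame of dock between -0.008 and 0.008 m and y of rack_foot in the frame of dock between -0.008 and 0.008 m and angle between rack's own z axis and vertical below 0.04 rad), for 0.1 s.
2. the carrier lies flat in the cradle's pocket, grip at the yellow end (x of carrier_centre in the frame of pocket between -0.006 and 0.006 m and y of carrier_centre in the frame of pocket between -0.006 and 0.006 m and z of carrier_centre in the frame of pocket below 0.0055 m and angle between carrier's own z axis and vertical below 0.04 rad and x of carrier_grip in the frame of pocket below -0.04 m), for 0.2 s.
At the end, for the whole second after the job is handed in: The carrier lies flat in the pocket (centre within 6 mm of the pocket's centre each way, tilt under 0.04 rad, no more than 2.5 mm above its floor), grip at the yellow end; keeper below 0.04 rad; the rack stands within 8 mm of its dock's centre each way, tilt under 0.04 rad; both at rest (all of step 2 and value of joint keeper below 0.04 rad and x of rack_foot in the frame of dock between -0.008 and 0.008 m and y of rack_foot in the frame of dock between -0.008 and 0.008 m and angle between rack's own z axis and vertical below 0.04 rad and linear speed of each of carrier, rack below 0.02 m/s); the robot touches nothing.
It fails at once if the tube rack is tipped by more than 0.12 rad or shifted by more than 12 mm (angle between rack's own z axis and vertical above 0.12 rad or distance of rack_foot from where it was at the start of the episode above 0.012 m).
It fails at once if the robot pushes on the tube rack (over 3 N) (contact force between any of the fingers, the arm and rack above 3 N).
It fails at once if the carrier is dropped (falls faster than 0.45 m/s out of the fingers) (linear speed of carrier above 0.45 m/s and contact force between the fingers and carrier below 0.1 N).
It fails at once if the bottle, dish, timer or jar is moved by more than 20 mm or tipped (distance of any of bottle, dish, timer, jar from where it was at the start of the episode above 0.02 m or angle between any of bottle, dish, timer, jar's own z axis and vertical above 0.3 rad).
It also fails if it takes over 72 s, if anything falls off the work surface, if the arm or the gripper's body presses on something with over 40 N, if the wrist force passes 120 N, or if a joint passes its speed limit or range.

ROBOT

A 7-joint arm with a two-finger parallel gripper is mounted at the origin on the work surface. World frame = base frame: x ahead of the robot, y to its left, z up, the work surface at z = 0. Lengths are in mm, angles in rad, forces in N, time in s.
With the tool pointing down it reaches from about 425 to 825 mm from the base axis. Payload 3.6 kg.
Tool frame: the origin (TCP) lies at the very end of the fingers, on their centre line; the grasp point (between the pads) lies env.tcp_to_grasp behind it (env.tcp_to_grasp is the distance from the TCP to the grasp point, in mm); z points along the fingers, y is the direction in which the jaws open and shut (so a half turn about z gives the same grasp; the last joint's range is limited). The gripper opens to 93 mm and grips with 3 to 60 N. Pads are 15 mm wide; open, the fingers measure 128 mm over their backs; the gripper's body (75 mm by 188 mm) begins 65 mm behind the grasp point.
Start: joints at [-1.284, 0.615, -0.013, 1.423, 0.008, 1.103, -0.04], TCP at [199.986, 618.439, 218.64] pointing down, gripper open.
Joint ranges: [-3.12, 3.12], [-0.3, 2.06], [-1.34, 1.32], [0.26, 2.42], [-1.36, 4.5], [0.01, 1.98], [-2.84, 2.84]. Speed limits (rad/s): [2.79, 2.79, 3.14, 3.14, 3.14, 3.14, 3.14].

INTERFACE

Orientations are given as a unit quaternion [w, x, y, z].
In Python, from plant import env, eyes gives the robot as it stands.
- The arm moves only by the tool arm_command, never from a script. Its argument "targets" is text: rows parted by semicolons, each of 7 numbers parted by spaces: the shift along the world's x, y, z in m, then the turn, a rotation vector about the world's x, y, z in degrees, then the opening, from 0 (shut) to 1 (fully open). In form: tx ty tz ax ay az gripper; .... A call has 1 to 8 rows; each row is the pose to reach, as a shift and turn from the pose commanded when the call began; what a row does not reach only later rows make up. A row lasts 1/12 s, in which the tool goes at most 41.7 mm and 7.16 degrees, less where a joint would pass 70% of its speed; a pose out of reach is approached as far as the arm can. A call with a gripper value outside its range is refused whole. The fingers move at their own pace and stop on an object; the grip force is fixed at half the most. Time passes only in rows, so rows that repeat a pose let the fingers close. It gives the time, the measured TCP pose, the force and the opening at its end, in the units of the state.
- env.read_state(): the state, without advancing time (a new reading comes with each control period).
- eyes.capture(name): name is "scene" or "top" or "wrist"; returns a dict with "frame" (384x512x3 uint8, blue, green, red), "depth" (384x512 float32, mm along the optical axis (not along the pixel's ray), 0 where there is no reading), "K" (3x3 intrinsics, pixels), "distortion" ([k1, k2, p1, p2, k3] as OpenCV has them; the pictures are not rectified), "xyz" and "rotation" of the camera in the world; the wrist camera has in their place "mount" (4x4, takes a point from camera to tool coordinates, whose origin is the TCP and whose axes are the flange's). Camera axes: x right, y up, looking along -z (the intrinsics and any distortion apply to the point x, -y, -z); pixel columns grow to the right and rows downward; lengths in mm; the calibration is good to about 2 mm. A picture is of the moment at which its call begins: read the wrist's pose just before it.
- env.sign_off(): hands the job in, once; it reports no verdict.
The state is a dict: "time": time; "joint_pos": joint angles; "joint_vel": joint speeds; "tau": joint torques, N m; "tcp_pos": TCP position; "orientation": TCP orientation; "contact_force": force on the tool from outside, world axes, zero at the start; "torque": the same for the moment, N m; "width": finger opening in mm.
Only numpy, scipy, OpenCV 4.12 (cv2) and the standard library are available. Lean on these libraries where they do the work, as an engineer would, in place of code of your own. Each camera call takes 0.05 s, during which the arm holds its last target. There are 200 camera calls.

## Working session

There is one attempt and no reset: what is moved stays moved. The work goes in short steps, Python scripts to look and compute and a tool call to move; the robot and the scene stay as the last step left them, time stands still between calls to the robot, and variables do not carry over. Pictures are saved under pics/ and viewed, about 8 in all and at most 12, crops included, and the job is handed in when it is done.

Besides the shell and the picture viewer there is one more tool, called as a command line: name --argument value ..., lists and objects as JSON in quotes. arm_command: Moves the arm, as the interface text tells. Its arguments: {"type":"object","properties":{"targets":{"type":"string"}},"required":["targets"]}

```bash
ls; mkdir -p pics; cat > h.py <<'E'
import numpy as np,cv2,pickle
from scipy.spatial.transform import Rotation as R
from plant import env,eyes
def cap(name):
    s=env.read_state(); c=eyes.capture(name)
    if name=="wrist":
        w,x,y,z=s["orientation"]; T=np.eye(4);T[:3,:3]=R.from_quat([x,y,z,w]).as_matrix();T[:3,3]=s["tcp_pos"]
        c["T"]=T@np.array(c["mount"])
    else:
        T=np.eye(4);r=np.array(c["rotation"],float)
        T[:3,:3]=r if r.shape==(3,3) else R.from_quat([r[1],r[2],r[3],r[0]]).as_matrix()
        T[:3,3]=c["xyz"];c["T"]=T
    return c
def cloud(c):
    d=c["depth"];h,w=d.shape
    uv=np.stack(np.meshgrid(np.arange(w),np.arange(h)),-1).reshape(-1,1,2).astype(float)
    n=cv2.undistortPoints(uv,np.array(c["K"],float),np.array(c["distortion"],float)).reshape(h,w,2)
    p=np.stack([n[...,0]*d,-n[...,1]*d,-d],-1)
    P=p@c["T"][:3,:3].T+c["T"][:3,3]; P[d==0]=np.nan
    return P
E
python3 - <<'E'
from h import *
print(env.tcp_to_grasp,env.read_state())
for n in["scene","top"]:
    c=cap(n);print(n,c["xyz"],c["T"][:3,:3].round(2).tolist());cv2.imwrite(f"pics/{n}0.png",c["frame"]);pickle.dump({k:np.array(v) for k,v in c.items()},open(n+".pkl","wb"))
a=cv2.imread("pics/scene0.png");b=cv2.imread("pics/top0.png")
cv2.imwrite("pics/scene0b.png",cv2.resize(a,(768,576)));cv2.imwrite("pics/top0b.png",cv2.resize(b,(768,576)))
E
```

```text
pics
18.8 {'time': 0.0, 'joint_pos': array([-1.28452545,  0.61592348, -0.01264578,  1.42486146,  0.00808744,
        1.10338173, -0.04043638]), 'joint_vel': array([-0.00014938, -0.00041662, -0.00047994,  0.00031024, -0.00012829,
        0.00076011,  0.0007259 ]), 'tau': array([ 5.22498212e-04, -4.58932686e+01,  2.09125201e-01, -1.65743458e+01,
       -6.10851939e-02,  2.04185222e-02,  2.44661860e-04]), 'tcp_pos': array([199.73664122, 617.73801961, 217.4907126 ]), 'orientation': array([-1.92970213e-04,  1.55724840e-01,  9.87799666e-01, -1.24743110e-03]), 'contact_force': array([0.24186528, 0.60076967, 0.08627948]), 'torque': array([ 0.04179531,  0.02172766, -0.00567414]), 'width': 92.51261181074459}
scene [1311.97633816 -250.79213708  936.30203186] [[0.48, -0.62, 0.62], [0.88, 0.35, -0.33], [-0.02, 0.7, 0.71]]
top [ 361.90853454  176.38405684 1058.12520824] [[0.01, 0.98, -0.2], [-1.0, 0.01, 0.0], [0.0, 0.2, 0.98]]
```

View pics/top0b.png

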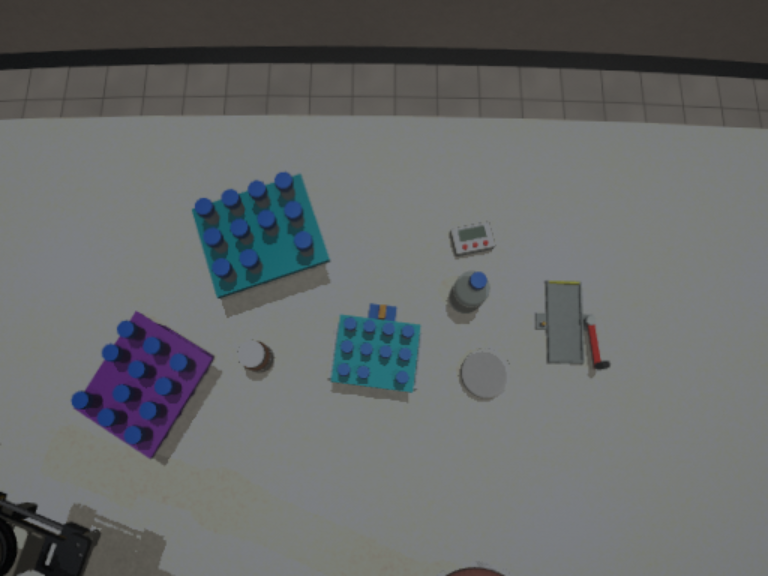

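View pics/scene0b.png

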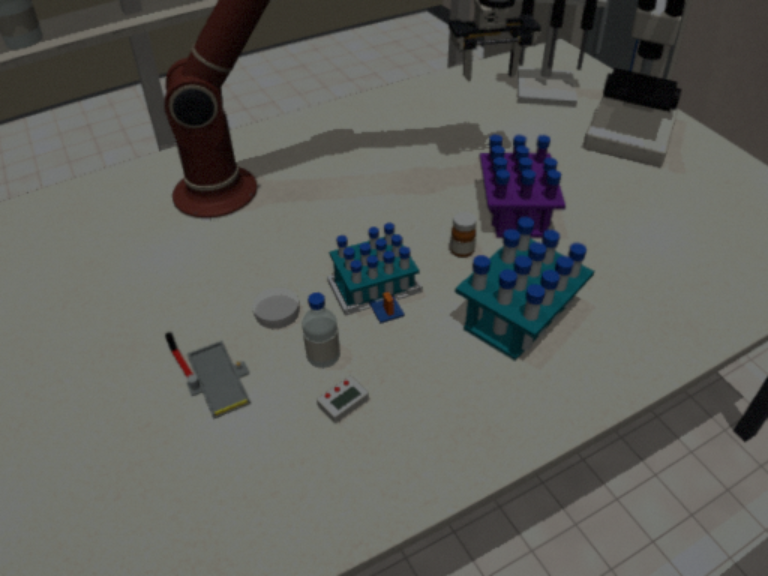

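```bash
cat > m.py <<'E'
from h import *
def blob(P,hsv,lo,hi,box=None,zr=(-20,300)):
    m=cv2.inRange(hsv,lo,hi)>0
    m&=np.isfinite(P[...,0])&(P[...,2]>zr[0])&(P[...,2]<zr[1])
    if box: m&=(P[...,0]>box[0])&(P[...,0]<box[1])&(P[...,1]>box[2])&(P[...,1]<box[3])
    return P[m]
def rect(p):
    r=cv2.minAreaRect(p[:,:2].astype(np.float32)); return np.round(r[0],1),np.round(r[1],1),round(r[2],1)
E
python3 - <<'E'
from m import *
for n in["top","scene"]:
    c=pickle.load(open(n+".pkl","rb"));P=cloud(c);hsv=cv2.cvtColor(c["frame"],cv2.COLOR_BGR2HSV)
    fl=P[(abs(P[...,2])<15)];print(n,"floor z",np.median(fl[:,2]))
    sh=(1,1) if n=="top" else (1,1)
    for nm,lo,hi,zr in[("orange",(5,150,90),(18,255,255),(10,70)),("teal",(80,120,60),(95,255,255),(-5,90)),("yellow",(22,120,80),(35,255,255),(-10,40)),("red",(0,160,80),(4,255,255),(5,50)),("blue",(105,140,40),(125,255,255),(-5,25)),("black",(0,0,0),(180,255,45),(40,75)),]:
        p=blob(P,hsv,lo,hi,(250,700,-250,330),zr)
        if nm=="teal": 
            q=p[(p[:,1]<200)];p=q[abs(q[:,2]-66)<8]
        if len(p)>3:print(nm,len(p),p.mean(0).round(1),rect(p),p[:,2].min().round(),p[:,2].max().round())
    for u,v in([(282,312//1)] if 0 else []):pass
c=pickle.load(open("top.pkl","rb"));P=cloud(c)
for nm,u,v in[("fin",382,312),("rack",377,353),("cradle",564,322),("hinge",588,320),("knob",602,364),("bottle",478,282),("dish",484,375),("timer",473,238),("jar",252,352),("lip",541,321)]:
    print(nm,P[round(v/1.5),round(u/1.5)].round(0))
c=eyes.capture("wrist");print(np.array(c["mount"]).round(3))
E
```

```text
top floor z 0.010183993587475015
teal 1107 [459.8 151.6  70. ] (array([464.5, 155.8]), array([100.3, 115.7]), 83.3) 64.0 74.0
yellow 19 [ 603.3 -173.1   10.7] (array([ 580.3, -151.9]), array([ 36. , 103.3]), 49.0) 7.0 16.0
red 85 [ 490.  -221.    25.5] (array([ 490.6, -221.2]), array([65.9, 11.1]), 4.5) 19.0 31.0
blue 98 [547.9 162.8   6. ] (array([548. , 163.1]), array([46.3, 25.6]), 81.8) 2.0 10.0
black 28 [ 449.6 -222.1   57.4] (array([ 450.8, -223.2]), array([10.1, 10.7]), 44.2) 41.0 67.0
scene floor z -0.3302870065134016
orange 21 [543.7 164.6  46.4] (array([544.2, 164.1]), array([ 9.8, 20.5]), 84.6) 44.0 49.0
teal 379 [478.  143.4  69.5] (array([465.5, 155.8]), array([ 99.6, 117.5]), 83.6) 64.0 74.0
yellow 35 [ 608.2 -176.8    9.3] (array([ 607.7, -176.3]), array([53.5,  7.2]), 87.3) 5.0 13.0
red 80 [ 521.5 -183.6   26. ] (array([ 578.6, -120.5]), array([324. ,  48.4]), 48.2) 21.0 30.0
blue 137 [539.1 159.5   5.4] (array([534.3, 164.9]), array([47.1, 57.7]), 85.0) 1.0 9.0
black 215 [549.9 126.6  58.3] (array([498. ,  69.6]), array([584.7, 168.4]), 66.5) 40.0 75.0
fin [541. 163.  44.]
rack [467. 173.  67.]
cradle [ 531. -174.    7.]
hinge [ 534. -213.   26.]
knob [ 449. -220.   59.]
bottle [573.  10. 151.]
dish [433. -19.  27.]
timer [686.  -4.  21.]
jar [462. 382.  85.]
lip [ 532. -129.   16.]
[[ 0.00000e+00  9.69000e-01  2.46000e-01  6.74390e+01]
 [ 1.00000e+00 -1.00000e-03  0.00000e+00  1.18300e+00]
 [ 0.00000e+00  2.46000e-01 -9.69000e-01 -1.64724e+02]
 [ 0.00000e+00  0.00000e+00  0.00000e+00  1.00000e+00]]
```

```bash
python3 - <<'E'
from m import *
for n in["top","scene"]:
    c=pickle.load(open(n+".pkl","rb"));P=cloud(c);hsv=cv2.cvtColor(c["frame"],cv2.COLOR_BGR2HSV)
    p=blob(P,hsv,(80,100,40),(96,255,255),(350,560,60,250),(64,74));print(n,"deck",len(p),rect(p))
    g=(P[...,0]>450)&(P[...,0]<640)&(P[...,1]>-215)&(P[...,1]<-130)&(P[...,2]>4)&(P[...,2]<12);print("cradle",g.sum(),rect(P[g]))
    y=blob(P,hsv,(20,100,60),(36,255,255),(580,640,-230,-120),(3,16));print("yellow",len(y),y.mean(0).round(1),rect(y))
    b=(P[...,0]>600)&(P[...,1]>220)&(P[...,1]<480)&(P[...,2]<250);print("bigrack zmax",np.nanmax(P[b][:,2]))
E
```

```text
top deck 1680 (array([466.7, 174.7]), array([138.8, 116. ]), 83.1)
cradle 771 (array([ 535.9, -173.4]), array([ 82.9, 173.6]), 85.2)
yellow 22 [ 607.3 -179.5    9.6] (array([ 607. , -177.6]), array([ 2.1, 51.3]), 0.2)
bigrack zmax 159.53017472512386
scene deck 600 (array([466.8, 174.6]), array([140.2, 122. ]), 84.3)
cradle 686 (array([ 535.1, -172.7]), array([156.3,  84.3]), 0.3)
yellow 59 [ 608.6 -175.1    8.1] (array([ 607.7, -175.2]), array([55.8,  7.4]), 86.7)
bigrack zmax 158.6233703772425
```

```bash
cat >> m.py <<'E'
def tgt(yawdeg,lean):
    a,t=np.radians(yawdeg),np.radians(lean); d=np.array([np.cos(a),np.sin(a),0]);k=np.array([0,0,1])
    z=-np.sin(t)*d-np.cos(t)*k; x=-np.cos(t)*d+np.sin(t)*k; return np.stack([x,np.cross(z,x),z],1)
def cur():
    s=env.read_state();w,x,y,z=s["orientation"];return R.from_quat([x,y,z,w]).as_matrix(),np.array(s["tcp_pos"])
def rv(Rt): return np.degrees(R.from_matrix(Rt@cur()[0].T).as_rotvec()).round(1)
E
python3 - <<'E'
from m import *
Rt=tgt(-7,35);print(Rt.round(3),rv(Rt),np.array([601,156.5,113])-cur()[1])
E
```

```text
[[-0.813  0.122 -0.569]
 [ 0.1    0.993  0.07 ]
 [ 0.574  0.    -0.819]] [ 7.7 34.2 10.5] [ 401.17152551 -461.39116069 -104.7452424 ]
```

arm_command --targets "0.2 -0.23 0.03 3.8 17.1 5.2 1; 0.2 -0.23 0.03 3.8 17.1 5.2 1; 0.2 -0.23 0.03 3.8 17.1 5.2 1; 0.2 -0.23 0.03 3.8 17.1 5.2 1; 0.2 -0.23 0.03 3.8 17.1 5.2 0.6; 0.2 -0.23 0.03 3.8 17.1 5.2 0.6; 0.2 -0.23 0.03 3.8 17.1 5.2 0.6; 0.2 -0.23 0.03 3.8 17.1 5.2 0.6"

```text
time: 0.82
tcp_pos: [406.3, 381.8, 248.4]
orientation: [-0.149, 0.115, 0.982, 0.008]
contact_force: [0.8, -1.0, 0.4]
width: 70.9
```

arm_command --targets "0.201 -0.231 0 3.8 17.1 5.2 0.5; 0.201 -0.231 0 3.8 17.1 5.2 0.5; 0.201 -0.231 0 3.8 17.1 5.2 0.5; 0.201 -0.231 0 3.8 17.1 5.2 0.5; 0.201 -0.231 0 3.8 17.1 5.2 0.5; 0.201 -0.231 0 3.8 17.1 5.2 0.5; 0.201 -0.231 -0.07 3.8 17.1 5.2 0.5; 0.201 -0.231 -0.133 3.8 17.1 5.2 0.5"

```text
time: 1.48
tcp_pos: [593.8, 166.7, 176.8]
orientation: [-0.295, 0.063, 0.953, 0.019]
contact_force: [0.5, -0.1, 0.0]
width: 46.0
```

```bash
cat > look.py <<'E'
import sys
from m import *
n=sys.argv[1]
c=cap("wrist");pickle.dump({k:np.array(v) for k,v in c.items()},open(n+".pkl","wb"))
cv2.imwrite(f"pics/{n}.png",cv2.resize(c["frame"],(768,576)))
print(env.read_state()["joint_pos"].round(2),cur()[1].round(1),rv(tgt(-7,35)))
E
python3 look.py w1
python3 - <<'E'
from m import *
c=pickle.load(open("w1.pkl","rb"));P=cloud(c);hsv=cv2.cvtColor(c["frame"],cv2.COLOR_BGR2HSV)
for nm,lo,hi,zr in[("orange",(5,150,60),(20,255,255),(41,55)),("blue",(105,120,40),(125,255,255),(0,12)),("teal",(80,100,40),(96,255,255),(60,78))]:
    p=blob(P,hsv,lo,hi,(400,700,0,300),zr)
    if len(p)>5:print(nm,len(p),p.mean(0).round(1),rect(p))
E
```

```text
[-0.16  0.95 -0.12  1.05 -0.12  1.73  1.19] [589.5 164.4 165.9] [ 0.5 -0.4  0.6]
orange 132 [545.8 164.3  44.6] (array([545.4, 164.8]), array([ 9.5, 19.1]), 83.0)
blue 1424 [537.6 165.3   4.6] (array([534.8, 166. ]), array([47.2, 54.9]), 84.1)
teal 6867 [483.1 175.1  68.4] (array([468.9, 175.2]), array([136.1, 112.9]), 83.3)
```

View pics/w1.png

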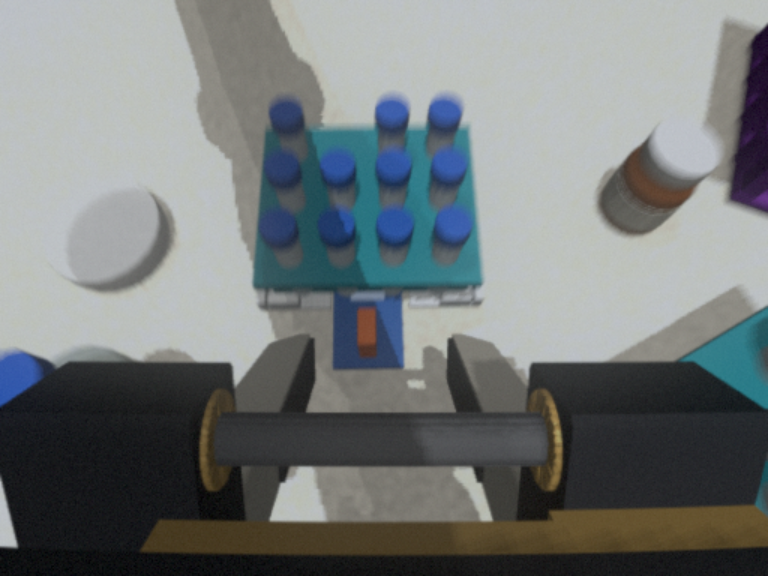

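arm_command --targets "0 0 0 0 0 0 0.45; 0 0 0 0 0 0 0.45; 0 0 0 0 0 0 0.45; 0 0 0 0 0 0 0.45"

```text
time: 1.87
tcp_pos: [589.2, 173.6, 179.3]
orientation: [-0.298, 0.058, 0.953, 0.02]
contact_force: [-0.4, 0.2, 0.4]
width: 41.7
```

```bash
python3 look.py w2
python3 - <<'E'
from m import *
c=pickle.load(open("w2.pkl","rb"));P=cloud(c);hsv=cv2.cvtColor(c["frame"],cv2.COLOR_BGR2HSV)
for nm,lo,hi,zr in[("orange",(5,150,60),(20,255,255),(41,55)),("blue",(105,120,40),(125,255,255),(0,12)),("teal",(80,100,40),(96,255,255),(60,78))]:
    p=blob(P,hsv,lo,hi,(400,700,0,300),zr)
    if len(p)>5:print(nm,len(p),p.mean(0).round(1),rect(p))
E
```

```text
[-0.17  0.93 -0.13  1.04 -0.12  1.74  1.19] [589.3 173.2 179. ] [-0.1  0.3  0. ]
orange 163 [544.  165.   44.7] (array([543.6, 165.7]), array([ 9.5, 21.8]), 84.1)
blue 1522 [536.8 166.1   4.7] (array([534.6, 166.5]), array([48.4, 55.2]), 82.6)
teal 7750 [479.  177.3  68.6] (array([466.9, 176.2]), array([138.6, 117. ]), 83.3)
```

arm_command --targets "-0.022 -0.011 -0.04 0 0 0 0.45; -0.022 -0.011 -0.08 0 0 0 0.45; -0.022 -0.011 -0.115 0 0 0 0.45; -0.022 -0.011 -0.115 0 0 0 0.45; -0.033 -0.0095 -0.131 0 0 0 0.45; -0.044 -0.008 -0.147 0 0 0 0.45; -0.056 -0.0067 -0.162 0 0 0 0.45; -0.056 -0.0067 -0.162 0 0 0 0.45"

```text
time: 2.58
tcp_pos: [530.9, 165.8, 15.1]
orientation: [-0.302, 0.059, 0.951, 0.019]
contact_force: [-0.1, -0.8, 0.1]
width: 41.7
```

```bash
python3 look.py w3
```

```text
[-0.16  1.02 -0.13  1.35 -0.11  1.35  1.24] [532.8 165.6  16.1] [-0.  -0.   0.1]
```

View pics/w3.png

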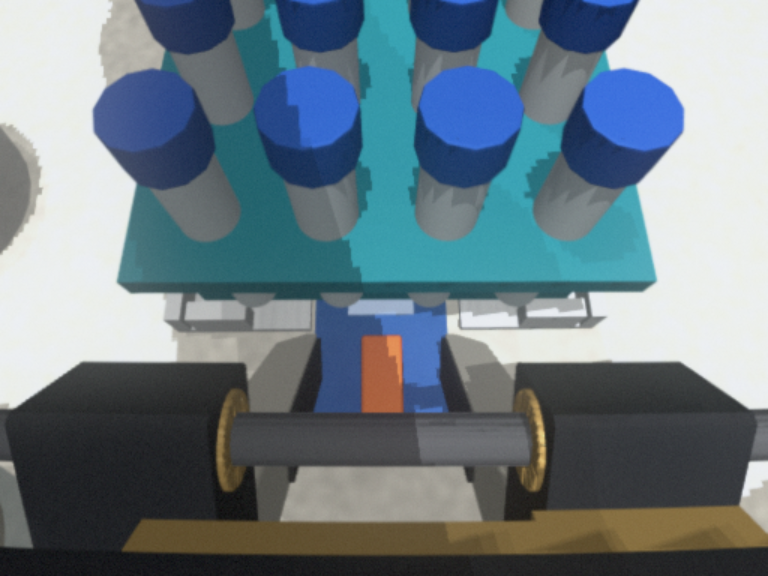

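arm_command --targets "0 0 0 0 0 0 0.1; 0 0 0 0 0 0 0; 0 0 0 0 0 0 0; 0 0 0 0 0 0 0; 0 0 0 0 0 0 0; 0 0 0 0 0 0 0"

```text
time: 3.13
tcp_pos: [533.9, 164.8, 14.8]
orientation: [-0.299, 0.06, 0.952, 0.019]
contact_force: [1.3, -0.4, 2.8]
width: 11.6
```

arm_command --targets "0.005 -0.0006 0 0 0 0 0; 0.01 -0.0012 0 0 0 0 0; 0.015 -0.0018 0 0 0 0 0; 0.02 -0.0024 0 0 0 0 0; 0.025 -0.003 0 0 0 0 0; 0.03 -0.0037 0 0 0 0 0; 0.035 -0.0043 0 0 0 0 0; 0.04 -0.0049 0 0 0 0 0"

```text
time: 3.8
tcp_pos: [569.3, 160.5, 15.0]
orientation: [-0.305, 0.059, 0.95, 0.019]
contact_force: [-8.0, 0.2, 3.9]
width: 11.6
```

arm_command --targets "0.005 -0.0006 0 0 0 0 0; 0.01 -0.0012 0 0 0 0 0; 0.015 -0.0018 0 0 0 0 0; 0.02 -0.0024 0 0 0 0 0; 0.025 -0.003 0 0 0 0 0; 0.03 -0.0037 0 0 0 0 0; 0.035 -0.0043 0 0 0 0 0; 0.04 -0.0049 0 0 0 0 0"

```text
time: 4.47
tcp_pos: [612.0, 154.9, 14.8]
orientation: [-0.302, 0.059, 0.951, 0.019]
contact_force: [-3.9, 0.1, 4.0]
width: 11.8
```

```bash
python3 look.py w4; python3 - <<'E'
from m import *
c=cap("scene");P=cloud(c);hsv=cv2.cvtColor(c["frame"],cv2.COLOR_BGR2HSV)
p=blob(P,hsv,(80,100,40),(96,255,255),(350,560,60,250),(60,74));print("deck",len(p),rect(p),np.linalg.lstsq(np.c_[p[:,:2]-p[:,:2].mean(0),np.ones(len(p))],p[:,2],rcond=None)[0])
E
```

```text
[-0.15  1.14 -0.11  1.04 -0.1   1.55  1.25] [612.9 154.7  14.7] [-0.  -0.2  0.2]
deck 469 (array([467.5, 157.2]), array([105.3, 116.9]), 83.5) [ 1.97087753e-02 -6.35032575e-03  6.84643519e+01]
```

arm_command --targets "0.005 -0.0006 0 0 0 0 0; 0.01 -0.0012 0 0 0 0 0; 0.015 -0.0018 0 0 0 0 0; 0.02 -0.0024 0 0 0 0 0; 0.025 -0.003 0 0 0 0 0; 0.03 -0.0037 0 0 0 0 0; 0.035 -0.0043 0 0 0 0 0; 0.04 -0.0049 0 0 0 0 0"

```text
time: 5.23
tcp_pos: [653.5, 149.7, 14.7]
orientation: [-0.3, 0.06, 0.952, 0.019]
contact_force: [-3.4, 0.0, 5.1]
width: 11.8
```

```bash
python3 look.py w5; python3 - <<'E'
from m import *
c=pickle.load(open("w5.pkl","rb"));P=cloud(c);hsv=cv2.cvtColor(c["frame"],cv2.COLOR_BGR2HSV)
for nm,lo,hi,zr in[("blue",(105,120,40),(125,255,255),(0,14)),("teal",(80,100,40),(96,255,255),(60,78))]:
    p=blob(P,hsv,lo,hi,(400,700,0,300),zr)
    if len(p)>5:print(nm,len(p),p.mean(0).round(1),rect(p))
E
```

```text
[-0.14  1.21 -0.11  0.84 -0.09  1.67  1.25] [654.2 149.6  14.7] [-0.   0.   0.2]
blue 5562 [604.2 159.5   4.7] (array([598.4, 157.6]), array([ 49. , 103.1]), 82.8)
```

View pics/w5.png

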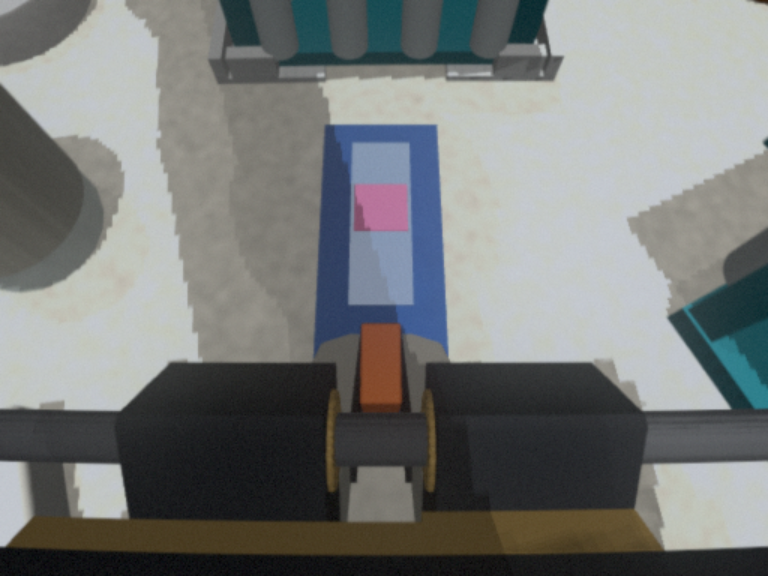

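arm_command --targets "0 0 0.012 0 0 0 0; 0 0 0.024 0 0 0 0; 0 0 0.05 0 0 0 0; 0 0 0.08 0 0 0 0; 0 0 0.11 0 0 0 0; 0 0 0.14 0 0 0 0; 0 0 0.17 0 0 0 0; 0 0 0.19 0 0 0 0"

```text
time: 5.95
tcp_pos: [655.5, 149.3, 208.4]
orientation: [-0.295, 0.06, 0.953, 0.019]
contact_force: [0.9, -0.1, -0.3]
width: 11.6
```

```bash
python3 - <<'E'
from m import *
s=env.read_state();print(s["joint_pos"].round(2),s["tcp_pos"].round(1),s["width"])
for n in["top","scene"]:
    c=pickle.load(open(n+".pkl","rb"));P=cloud(c);z=P[...,2]
    m=(P[...,0]>440)&(P[...,0]<640)&(P[...,1]>-225)&(P[...,1]<-125)&(z>3)&(z<14)
    m&=~((P[...,0]>512)&(P[...,0]<556)&((P[...,1]<-202)|(P[...,1]>-142)))
    hsv=cv2.cvtColor(c["frame"],cv2.COLOR_BGR2HSV)
    m&=~((hsv[...,1]>130)&((hsv[...,0]<6)|(hsv[...,0]>174)))
    mm=cv2.morphologyEx(m.astype(np.uint8),cv2.MORPH_OPEN,np.ones((3,3)))>0
    p=P[mm];print(n,len(p),rect(p))
    y=p[:,1];x=p[:,0]
    L=[];Rr=[]
    for a in range(468,605,6):
        if 508<a<556: continue
        q=y[(x>=a)&(x<a+6)]
        if len(q)>3:L.append((a+3,q.max()));Rr.append((a+3,q.min()))
    for e in(L,Rr):
        e=np.array(e);f=np.polyfit(e[:,0],e[:,1],1);print(" edge",np.degrees(np.arctan(f[0])).round(1),np.polyval(f,534).round(1))
E
python3 look.py w6
```

```text
[-0.14  1.05 -0.12  0.69 -0.11  1.98  1.2 ] [655.5 149.3 208.4] 11.62746417252457
top 323 (array([ 533.2, -174.7]), array([ 71.5, 154.2]), 88.5)
 edge -4.0 -143.0
 edge -6.3 -196.7
scene 312 (array([ 536.4, -173.7]), array([ 68.2, 153.2]), 89.4)
 edge 27.1 -167.9
 edge -0.2 -206.5
[-0.14  1.04 -0.12  0.68 -0.11  1.98  1.2 ] [656.6 149.6 212. ] [-0.1  0.9  0.3]
```

View pics/w6.png

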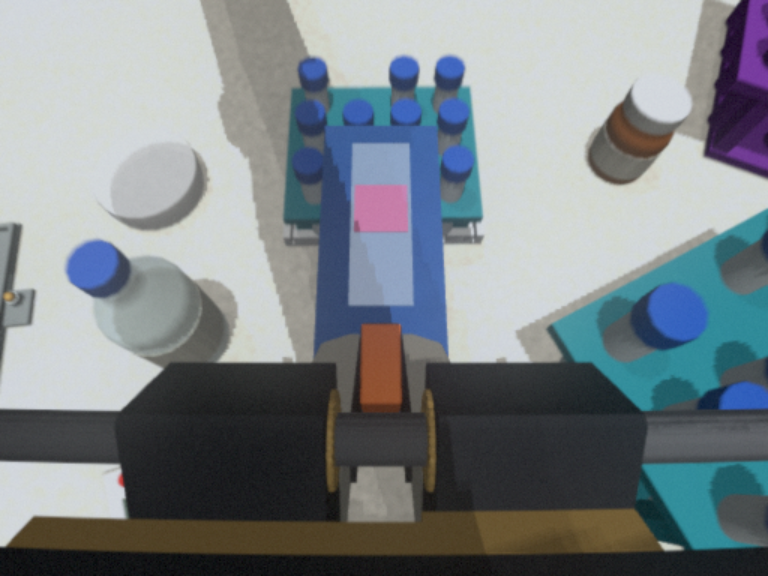

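arm_command --targets "-0.012 -0.01 0 0 0 0.5 0; -0.024 -0.03 0 0 0 1 0; -0.036 -0.055 0 0 0 1.5 0; -0.048 -0.085 0 0 0 2 0; -0.058 -0.115 0 0 0 2.5 0; -0.068 -0.145 0 0 0 3 0; -0.076 -0.175 0 0 0 3.5 0; -0.08 -0.205 0 0 0 4 0"

```text
time: 6.67
tcp_pos: [573.3, -57.6, 204.5]
orientation: [-0.298, 0.027, 0.954, 0.007]
contact_force: [-0.2, 0.4, -0.6]
width: 11.6
```

arm_command --targets "0 -0.03 0 0 0 0 0; 0 -0.06 0 0 0 0 0; 0 -0.09 0 0 0 0 0; 0 -0.11 -0.01 0 0 0 0; 0 -0.12 -0.03 0 0 0 0; 0 -0.12 -0.055 0 0 0 0; 0 -0.12 -0.08 0 0 0 0; 0 -0.12 -0.08 0 0 0 0"

```text
time: 7.33
tcp_pos: [571.2, -175.8, 119.2]
orientation: [-0.303, 0.027, 0.953, 0.009]
contact_force: [-1.1, 0.3, -1.8]
width: 12.1
```

```bash
python3 look.py w7; python3 -c "
from m import *
print(rv(tgt(-3,35)))"
```

```text
[ 0.25  0.97 -0.08  1.12  0.14  1.67  1.67] [ 572.1 -175.6  121.9] [-0.  -0.2 -3.8]
[ 0.  -0.2  0.2]
```

View pics/w7.png

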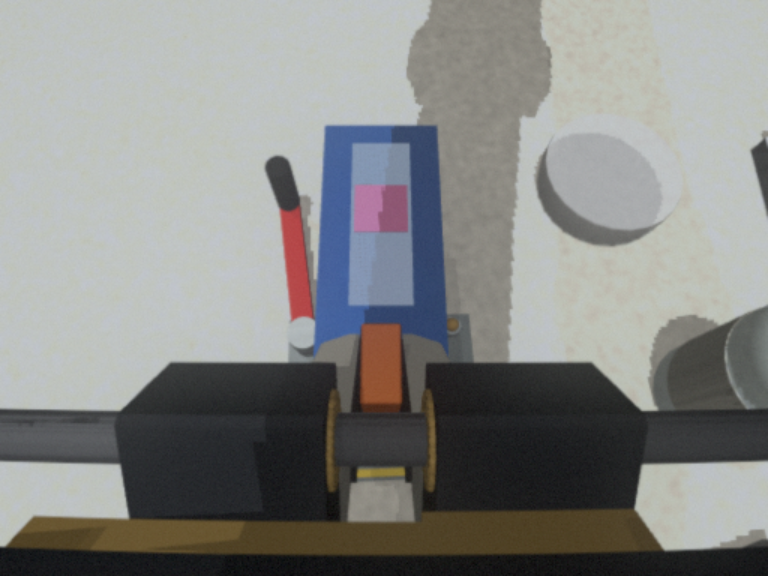

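arm_command --targets "0.001 -0.001 -0.02 0 0 0 0; 0.001 -0.001 -0.04 0 0 0 0; 0.001 -0.001 -0.06 0 0 0 0; 0.001 -0.001 -0.075 0 0 0 0; 0.001 -0.001 -0.082 0 0 0 0; 0.001 -0.001 -0.082 0 0 0 0; 0.001 -0.001 -0.082 0 0 0 0; 0.001 -0.001 -0.082 0 0 0 0"

```text
time: 8.05
tcp_pos: [575.1, -176.5, 43.7]
orientation: [-0.299, 0.027, 0.954, 0.008]
contact_force: [0.1, -0.4, -0.4]
width: 12.0
```

```bash
python3 look.py w8; python3 - <<'E'
from m import *
c=pickle.load(open("w8.pkl","rb"));P=cloud(c);hsv=cv2.cvtColor(c["frame"],cv2.COLOR_BGR2HSV)
b=blob(P,hsv,(105,120,40),(125,255,255),(440,700,-260,-100),(10,60));print("blue",len(b),b.mean(0).round(1),rect(b))
m=(P[...,0]>440)&(P[...,0]<640)&(P[...,1]>-225)&(P[...,1]<-125)&(P[...,2]>5)&(P[...,2]<14)
mm=cv2.morphologyEx(m.astype(np.uint8),cv2.MORPH_OPEN,np.ones((2,2)))>0
p=P[mm]; print(len(p))
for a in range(456,640,8):
    q=p[(p[:,0]>=a)&(p[:,0]<a+8)]
    if len(q)>3: print(a+4,len(q),q[:,1].min().round(1),q[:,1].max().round(1))
y=blob(P,hsv,(20,100,50),(36,255,255),(560,640,-240,-110),(3,20));print("yel",len(y),y.min(0).round(1) if len(y) else 0,y.max(0).round(1) if len(y) else 0)
E
```

```text
[ 0.25  1.06 -0.08  1.15  0.14  1.54  1.66] [ 575.1 -176.5   43.7] [ 0.1  0.2 -3.8]
blue 6093 [ 525.5 -173.9   33.3] (array([ 519.8, -172.6]), array([ 49.8, 102.5]), 87.1)
2028
460 70 -204.1 -136.7
468 79 -204.1 -136.7
476 93 -204.8 -137.0
484 105 -204.9 -136.9
492 101 -204.9 -137.1
500 112 -205.0 -137.5
508 115 -205.1 -137.5
516 124 -205.0 -137.7
524 144 -205.7 -124.3
532 307 -207.9 -124.1
540 240 -220.5 -138.9
548 153 -205.8 -138.6
556 157 -206.0 -138.5
564 151 -206.5 -138.5
572 52 -206.5 -138.8
580 5 -196.6 -196.0
596 13 -188.8 -163.3
yel 0 0 0
```

View pics/w8.png

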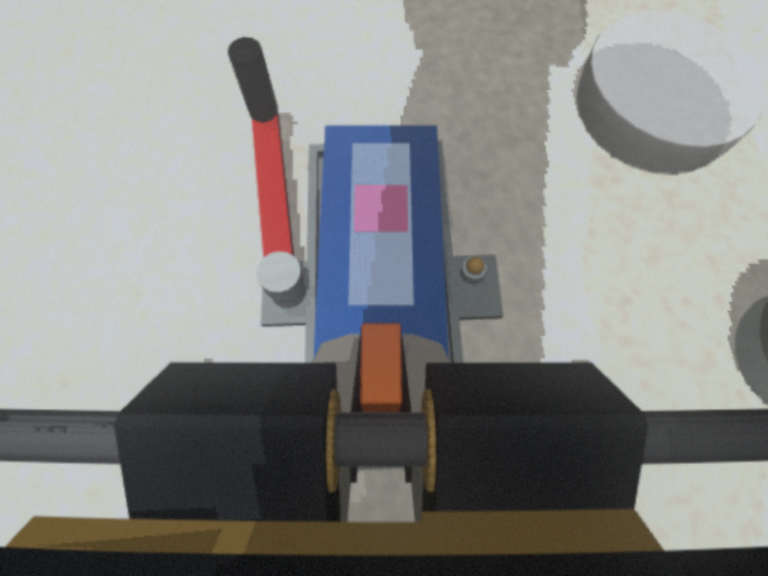

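```bash
python3 - <<'E'
from m import *
c=pickle.load(open("w8.pkl","rb"));P=cloud(c)
m=(P[...,0]>440)&(P[...,0]<640)&(P[...,1]>-225)&(P[...,1]<-115)&(P[...,2]>5)&(P[...,2]<14)
for lo,hi in[(-204,-198),(-144,-138)]:
    q=P[m&(P[...,1]>lo)&(P[...,1]<hi)&(P[...,0]<500)];print("far edge",np.sort(q[:,0])[:12].round(1))
for lo,hi in[(-132,-126),]:
    q=P[(P[...,0]>500)&(P[...,0]<570)&(P[...,1]>lo)&(P[...,1]<hi)&(P[...,2]>4)&(P[...,2]<30)];print("lip",len(q),np.sort(q[:,0])[[3,len(q)//2,-4]].round(1),np.median(q[:,2]))
hsv=cv2.cvtColor(c["frame"],cv2.COLOR_BGR2HSV)
q=P[(P[...,0]>510)&(P[...,0]<560)&(P[...,1]>-230)&(P[...,1]<-200)&(P[...,2]>24)&(P[...,2]<40)&(hsv[...,1]<60)];print("hinge",len(q),q.mean(0),rect(q))
r=blob(P,hsv,(0,140,60),(6,255,255),(440,560,-240,-190),(18,34));print("bar",rect(r),r.mean(0))
k=P[(P[...,0]>420)&(P[...,0]<500)&(P[...,1]>-250)&(P[...,1]<-200)&(P[...,2]>57)&(P[...,2]<70)];print("knob",len(k),k.mean(0),rect(k))
q=P[(P[...,2]>28)&(P[...,2]<42)&(hsv[...,0]>105)&(hsv[...,0]<125)&(hsv[...,1]>110)]
print("plane",np.linalg.lstsq(np.c_[q[:,:2]-q[:,:2].mean(0),np.ones(len(q))],q[:,2],rcond=None)[0].round(3),np.sort(q[:,0])[[5,20,60]])
E
```

```text
far edge [458.5 458.5 458.6 458.8 458.8 459.  459.1 459.2 459.5 459.8 459.8 460. ]
far edge [460.3 460.8 461.1 461.2 461.3 461.5 461.8 462.1 462.3 463.3 463.4 463.7]
lip 108 [526.7 532.1 543. ] 10.88525808271929
hinge 661 [ 534.33060477 -215.30049909   26.63468346] (array([ 527.6, -215.3]), array([17.8, 31.1]), 88.6)
bar (array([ 489.5, -219.9]), array([71. , 11.3]), 6.2) [ 491.462147   -219.73945432   24.65631032]
knob 431 [ 452.43755613 -223.77485157   61.5055437 ] (array([ 450.9, -224.4]), array([14.3, 13.1]), 29.8)
plane [ 8.0000e-03 -2.0000e-03  3.3229e+01] [467.65768345 468.26051324 469.08158482]
```

arm_command --targets "0 0.0027 -0.004 0 0 1.7 0; 0 0.0027 -0.008 0 0 1.7 0; 0 0.0027 -0.012 0 0 1.7 0; 0 0.0027 -0.016 0 0 1.7 0; 0 0.0027 -0.019 0 0 1.7 0; 0 0.0027 -0.021 0 0 1.7 0; 0 0.0027 -0.0225 0 0 1.7 0; 0 0.0027 -0.0235 0 0 1.7 0"

```text
time: 8.77
tcp_pos: [573.9, -173.7, 18.8]
orientation: [-0.301, 0.012, 0.954, 0.004]
contact_force: [0.4, -0.5, 1.3]
width: 12.1
```

arm_command --targets "0 0 0 0 0 0 0; 0 0 -0.001 0 0 0 0; 0 0 -0.002 0 0 0 0; 0 0 -0.002 0 0 0 0"

```text
time: 9.1
tcp_pos: [574.0, -173.7, 18.6]
orientation: [-0.301, 0.012, 0.954, 0.004]
contact_force: [0.3, 0.1, 5.3]
width: 11.5
```

```bash
cat > chk.py <<'E'
import sys
from m import *
c=pickle.load(open(sys.argv[1]+".pkl","rb"));P=cloud(c);hsv=cv2.cvtColor(c["frame"],cv2.COLOR_BGR2HSV)
b=blob(P,hsv,(105,120,40),(125,255,255),(440,700,-260,-100),(0,60));print("blue",len(b),b.mean(0).round(1),rect(b),np.sort(b[:,0])[[5,40]])
print("plane",np.linalg.lstsq(np.c_[b[:,:2]-b[:,:2].mean(0),np.ones(len(b))],b[:,2],rcond=None)[0].round(3))
E
python3 look.py w9; python3 chk.py w9
```

```text
[ 0.24  1.09 -0.08  1.16  0.16  1.51  1.66] [ 574.  -173.7   18.7] [ 0.  -0.  -5.5]
blue 6439 [ 521.9 -171.8    8.6] (array([ 518.6, -171.3]), array([ 49.6, 103.9]), 88.6) [466.76843944 467.31699273]
plane [2.000e-03 1.000e-03 8.649e+00]
```

View pics/w9.png

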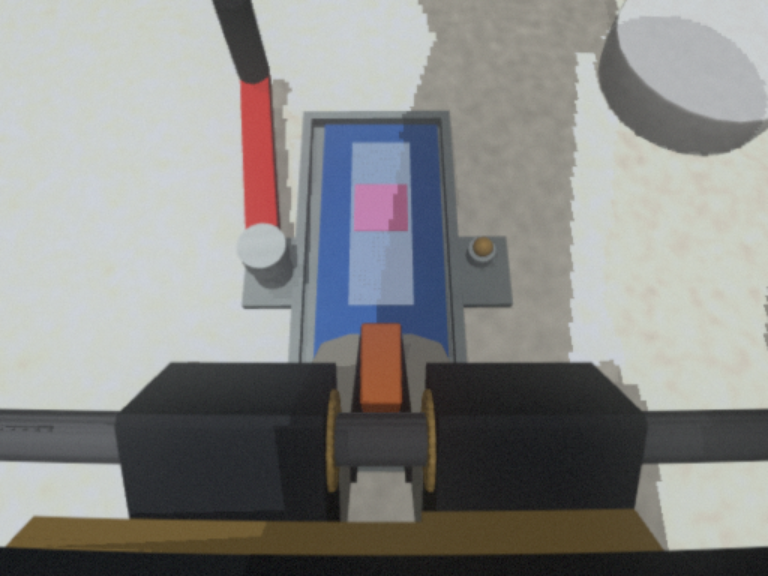

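arm_command --targets "0 0 0.0005 0 0 0 0.3; 0 0 0.001 0 0 0 0.3; 0 0 0.001 0 0 0 0.3; 0 0 0.001 0 0 0 0.3; 0.006 0 0.009 0 0 0 0.3; 0.016 0 0.024 0 0 0 0.3; 0.03 0 0.045 0 0 0 0.3; 0.046 0 0.075 0 0 0 0.3"

```text
time: 9.82
tcp_pos: [618.7, -173.4, 90.5]
orientation: [-0.303, 0.012, 0.953, 0.004]
contact_force: [0.4, -0.2, -0.1]
width: 27.7
```

```bash
python3 - <<'E'
from m import *
c=cap("wrist");pickle.dump({k:np.array(v) for k,v in c.items()},open("w10.pkl","wb"))
print(rv(tgt(0,0)),cur()[1],env.read_state()["joint_pos"].round(2))
E
python3 chk.py w10
```

```text
[ -0.4 -34.4   1.4] [ 624.72342589 -173.44687118   97.22261697] [ 0.22  1.08 -0.08  0.92  0.15  1.74  1.69]
blue 4960 [ 545.6 -172.3    8.6] (array([ 532.6, -171.8]), array([ 49.9, 139.1]), 88.5) [463.74464965 467.71549486]
plane [ 0.000e+00 -1.000e-03  8.623e+00]
```

arm_command --targets "0 0 0.03 0 0 0 0.3; -0.04 -0.012 0.03 -0.1 -7 0.3 0.3; -0.08 -0.024 0.03 -0.2 -14 0.6 0.3; -0.12 -0.036 0.03 -0.3 -21 0.9 0.3; -0.15 -0.045 0.03 -0.4 -28 1.2 0.3; -0.17 -0.051 0.03 -0.4 -34.4 1.4 0.3; -0.17 -0.051 0.03 -0.4 -34.4 1.4 0.3; -0.17 -0.051 0.03 -0.4 -34.4 1.4 0.3"

```text
time: 10.53
tcp_pos: [434.0, -224.8, 120.1]
orientation: [-0.013, 0.005, 1.0, 0.001]
contact_force: [-2.6, 0.8, -1.2]
width: 28.2
```

```bash
python3 look.py w11; python3 - <<'E'
from m import *
c=pickle.load(open("w11.pkl","rb"));P=cloud(c);hsv=cv2.cvtColor(c["frame"],cv2.COLOR_BGR2HSV)
k=P[(P[...,0]>420)&(P[...,0]<500)&(P[...,1]>-250)&(P[...,1]<-200)&(P[...,2]>58)&(P[...,2]<70)]
if len(k)>3:print("knob",len(k),k.mean(0),rect(k))
r=blob(P,hsv,(0,140,60),(6,255,255),(440,560,-240,-190),(18,34))
if len(r)>3:print("bar",rect(r),r.mean(0))
print(rv(tgt(7,0)))
E
```

```text
[ 0.54  0.52 -0.16  1.96  0.14  0.69  1.85] [ 440.2 -225.2  121.3] [ 2.1 33.9 -6.4]
knob 311 [ 449.3932633  -224.31756071   62.41179964] (array([ 450.1, -224.3]), array([12.7, 13.8]), 89.3)
bar (array([ 486.3, -220.3]), array([32.4, 10.8]), 6.4) [ 487.00856696 -220.04307489   24.70161349]
[-0.  -1.1  7.4]
```

View pics/w11.png

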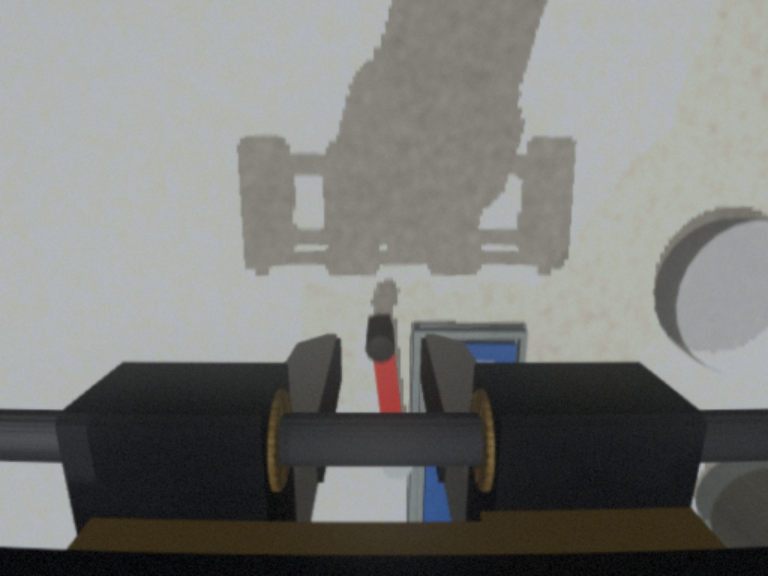

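arm_command --targets "0 0 0 0 -1.1 7.4 0.3; 0 0 0 0 -1.1 7.4 0.3; 0 0 0 0 -1.1 7.4 0.3; 0 0 0 0 -1.1 7.4 0.3"

```text
time: 10.92
tcp_pos: [451.6, -224.5, 121.7]
orientation: [0.005, -0.064, 0.998, 0.0]
contact_force: [0.3, 0.9, -0.1]
width: 27.8
```

arm_command --targets "-0.001 0 -0.03 0 0.5 0 0.3; -0.001 0 -0.055 0 0.5 0 0.3; -0.001 0 -0.075 0 0.5 0 0.3; -0.001 0 -0.086 0 0.5 0 0.3; -0.001 0 -0.086 0 0.5 0 0.2; -0.001 0 -0.086 0 0.5 0 0.2; -0.001 0 -0.086 0 0.5 0 0.2"

```text
time: 11.5
tcp_pos: [450.3, -224.6, 36.2]
orientation: [0.001, -0.064, 0.998, -0.0]
contact_force: [0.2, 0.5, 0.1]
width: 19.0
```

```bash
python3 - <<'E'
from m import *
s=env.read_state();print(s["tcp_pos"],s["contact_force"],s["width"],rv(tgt(7,0)))
h=np.array([534.6,-214.]);p0=h+84*np.array([np.cos(np.radians(187.1)),np.sin(np.radians(187.1))])
print(p0)
for a in [3,8,14,21,28,35,42,49,56,63,70,77,84,90,94,97,99,101,103]:
    f=np.radians(187.1-a);p=h+84*np.array([np.cos(f),np.sin(f)]);print(a,((p-p0)/1000).round(4))
E
```

```text
[ 450.28064015 -224.64384295   36.23552007] [0.19917811 0.49596566 0.09106337] 18.99699781822654 [ 0.   0.1 -0.4]
[ 451.24411722 -224.38252405]
3 [-0.0004  0.0044]
8 [-0.0006  0.0117]
14 [-0.      0.0205]
21 [0.0018 0.0306]
28 [0.0049 0.0403]
35 [0.0091 0.0497]
42 [0.0145 0.0584]
49 [0.0208 0.0665]
56 [0.0281 0.0737]
63 [0.0363 0.0799]
70 [0.0451 0.0852]
77 [0.0545 0.0893]
84 [0.0643 0.0922]
90 [0.073  0.0937]
94 [0.0788 0.0943]
97 [0.0832 0.0944]
99 [0.0861 0.0943]
101 [0.0891 0.0942]
103 [0.092  0.0939]
```

arm_command --targets "0.0005 0.0044 0 0 0 -3 0.2; 0.0005 0.0117 0 0 0 -8 0.2; 0.001 0.0205 0 0 0 -14 0.2; 0.003 0.0306 0 0 0 -21 0.2; 0.006 0.0403 0 0 0 -28 0.2; 0.0101 0.0497 0 0 0 -35 0.2; 0.0155 0.0584 0 0 0 -42 0.2; 0.0218 0.0665 0 0 0 -49 0.2"

```text
time: 12.17
tcp_pos: [472.1, -157.7, 37.1]
orientation: [0.002, 0.358, 0.934, 0.001]
contact_force: [0.1, 0.3, -0.7]
width: 18.7
```

arm_command --targets "0.0073 0.0072 0 0 0 -7 0.2; 0.0155 0.0134 0 0 0 -14 0.2; 0.0243 0.0187 0 0 0 -21 0.2; 0.0337 0.0228 0 0 0 -28 0.2; 0.0435 0.0257 0 0 0 -35 0.2; 0.0522 0.0272 0 0 0 -41 0.2; 0.0522 0.0272 0 0 0 -41 0.2; 0.0522 0.0272 0 0 0 -41 0.2"

```text
time: 12.83
tcp_pos: [524.0, -130.4, 36.5]
orientation: [0.001, 0.659, 0.752, 0.001]
contact_force: [-0.8, -0.7, 0.4]
width: 18.4
```

```bash
python3 look.py w12;python3 -c "
from m import *
s=env.read_state();print(s['contact_force'],s['width'],rv(tgt(-83,0)))"
```

```text
[ 0.01  0.72  0.3   1.93 -0.38  0.55  0.7 ] [ 523.2 -130.8   36.4] [26.4 26.8 73. ]
[ 0.20589481 -0.65896685  0.23905493] 18.577540682469444 [ 0.   0.1 -0.5]
```

View pics/w12.png

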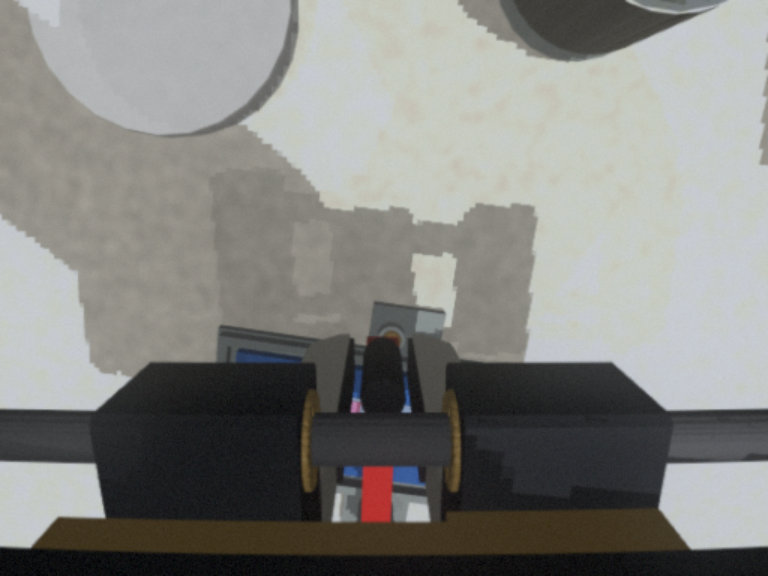

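arm_command --targets "0.003 0.0002 0 0 0 -2 0.2; 0.006 0.0002 0 0 0 -4 0.2; 0.009 0 0 0 0 -6 0.2; 0.012 0 0 0 0 -6 0.2; 0.0145 0 0 0 0 -6 0.2; 0.0165 0 0 0 0 -6 0.2; 0.018 0 0 0 0 -6 0.2; 0.018 0 0 0 0 -6 0.2"

```text
time: 13.55
tcp_pos: [537.4, -130.9, 35.5]
orientation: [-0.003, 0.699, 0.716, -0.002]
contact_force: [-6.2, 0.0, 4.2]
width: 18.6
```

arm_command --targets "0.002 0 0 0 0 0 0.2; 0.004 0 0 0 0 0 0.2; 0.005 0 0 0 0 0 0.2; 0.005 0 0 0 0 0 0.2"

```text
time: 13.88
tcp_pos: [537.7, -130.8, 35.0]
orientation: [-0.007, 0.699, 0.715, -0.004]
contact_force: [-12.2, -0.1, 9.4]
width: 19.2
```

```bash
python3 - <<'E'
from m import *
c=cap("wrist");P=cloud(c);hsv=cv2.cvtColor(c["frame"],cv2.COLOR_BGR2HSV)
r=blob(P,hsv,(0,140,60),(6,255,255),(480,580,-240,-120),(18,34))
if len(r)>3:print("bar",len(r),rect(r),r.mean(0),np.degrees(np.arctan2(*(r.mean(0)[:2]-[534.6,-214])[::-1])))
print(cur()[1])
E
```

```text
bar 687 (array([ 534.2, -191.8]), array([26.8, 12.2]), 89.9) [ 534.42187361 -191.97082242   24.77706321] 90.46327956965663
[ 537.72874846 -130.75858658   35.05591396]
```

arm_command --targets "-0.003 0 0 0 0 0 0.2; -0.006 0 0 0 0 0 0.3; -0.006 0 0 0 0 0 0.3; -0.006 0 0 0 0 0 0.3; -0.006 0 0.03 0 0 0 0.3; -0.006 0 0.06 0 0 0 0.3; -0.006 0 0.1 0 0 0 0.3; -0.006 0 0.14 0 0 0 0.3"

```text
time: 14.6
tcp_pos: [540.7, -130.7, 177.1]
orientation: [0.001, 0.698, 0.716, 0.0]
contact_force: [1.1, 0.3, 0.2]
width: 27.8
```

arm_command --targets "-0.03 -0.01 0.03 0 0 0 0.3; -0.06 -0.02 0.05 0 0 0 0.3; -0.09 -0.03 0.06 0 0 0 0.3; -0.09 -0.03 0.06 0 0 0 0.3; -0.09 -0.03 0.06 0 0 0 0.3; -0.09 -0.03 0.06 0 0 0 0.3"

```text
time: 15.1
tcp_pos: [451.4, -160.4, 236.0]
orientation: [0.001, 0.698, 0.716, 0.001]
contact_force: [0.4, -0.1, 1.0]
width: 27.8
```

```bash
python3 - <<'E'
from m import *
s=env.read_state();print(s["tcp_pos"],s["contact_force"])
for n in["top","scene"]:
    c=cap(n);P=cloud(c);hsv=cv2.cvtColor(c["frame"],cv2.COLOR_BGR2HSV)
    cv2.imwrite(f"pics/{n}_end.png",cv2.resize(c["frame"],(768,576)))
    r=blob(P,hsv,(0,150,60),(6,255,255),(510,560,-220,-120),(15,34));print(n,"bar",len(r),rect(r) if len(r)>3 else 0)
    k=P[(P[...,0]>500)&(P[...,0]<570)&(P[...,1]>-150)&(P[...,1]<-110)&(P[...,2]>50)&(P[...,2]<72)];print("knob",len(k),k.mean(0) if len(k) else 0)
    p=blob(P,hsv,(80,100,40),(96,255,255),(350,560,60,250),(58,72));print("deck",len(p),rect(p),np.median(p[:,2]))
    b=blob(P,hsv,(105,120,40),(125,255,255),(440,620,-230,-120),(0,30));print("blue",len(b),b.mean(0) if len(b) else 0,rect(b) if len(b) else 0)
E
```

```text
[ 451.4203551  -160.40550348  235.95518219] [ 0.40953276 -0.07889276  1.02583568]
top bar 82 (array([ 534.8, -174.3]), array([66.2, 10.1]), 87.3)
knob 29 [ 534.51830073 -130.67481844   61.18700973]
deck 1678 (array([470.6, 173.5]), array([139.3, 116.7]), 83.4) 67.4169079370185
blue 446 [ 534.43784756 -171.76951865    9.62853648] (array([ 534.4, -173. ]), array([ 50.8, 134.6]), 88.4)
scene bar 88 (array([ 537. , -171.6]), array([69.8, 15.6]), 87.0)
knob 29 [ 537.58199961 -132.35423472   59.1586839 ]
deck 637 (array([468.4, 173.7]), array([140.1, 121.9]), 83.6) 66.71277299853375
blue 397 [ 544.07684976 -172.83849932    9.61745292] (array([ 532.7, -171.9]), array([ 48.9, 140.5]), 88.4)
```

View pics/scene_end.png

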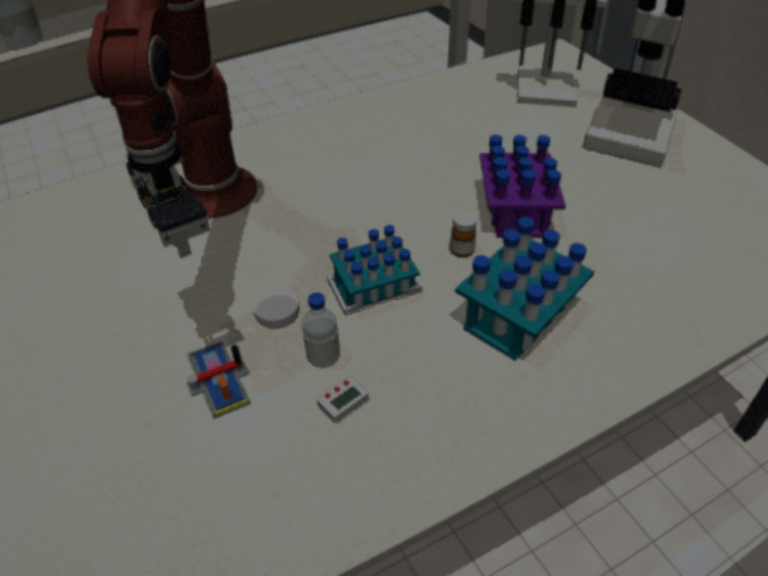

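```bash
python3 -c "
from plant import env
print(env.sign_off())"
```

```text
the job is handed in; nothing more can be done
None
```

I drew the carrier out level from under the small teal rack, laid it in the cradle pocket with its grip at the yellow end, shut the keeper bar and handed the job in. It took about 15 s of the 72 s. The keeper was already swung clear (about 1.7 rad), so it did not need moving first.

What the last checks showed:

- **Carrier:** it lies flat in the pocket, within about 2 mm of the centre each way and aligned with it. That is as close as the cameras can tell.
- **Keeper:** I pushed it with about 12 N and it barely moved further, which I took as the end stop. Its angle reads within about 2° of shut, but the two cameras differ by about 3 mm at the knob. The stop is therefore the firmer evidence that it is below 0.04 rad (2.3°).
- **Rack:** it is still standing in its dock. It moved about 2–4 mm toward the side the carrier came out and settled about 2.5 mm, both inside the limits.
- **Bystanders:** the bottle, dish, timer and jar look untouched in the final picture; I did not measure them again.
- **Robot:** the gripper was about 236 mm up and touching nothing when I signed off.

None of the final checks failed. The hand-in gives no verdict, so I can't confirm the result beyond these readings.

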